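# Feed an adapter through the chute flap

### The arm

A 6-joint arm with a two-finger parallel gripper is mounted at the origin on the work surface; the furniture and walls round the work are solid. World frame = base frame: x ahead of the robot, y to its left, z up, the work surface at z = 0. Lengths are in m, angles in rad, forces in N, time in s.
With the tool pointing down it reaches from about 0.275 to 0.75 m from the base axis. Payload 10.2 kg.
Tool frame: the origin (TCP) lies midway between the tips of the shut fingers; the grasp point (between the pads) lies 19 mm behind it (env.hold_point_z is the distance from the TCP to the grasp point, in m); x points along the fingers, z is the direction in which the jaws open and shut, and the axes are right-handed (so a half turn about x gives the same grasp; the last joint's range is limited). The gripper opens to 85 mm and grips with 20 to 120 N. Pads are 22 mm wide; open, the fingers measure 114 mm over their backs; the gripper's body (76 mm by 85 mm) begins 54 mm behind the grasp point. The pads swing forward as they close: fully open they stand 13 mm farther back than shut.
Start: joints at [-1.336, 0.313, 1.498, -0, 1.331, -0.223], TCP at [0.232, -0.471, 0.231] pointing down, gripper open.
Joint ranges: [-2.94, 2.94], [-0.97, 2.17], [0.19, 2.56], [-1.23, 4.37], [0.02, 3.11], [-2.88, 2.88]. Speed limits (rad/s): [2.39, 2.39, 3.01, 3.14, 3.14, 3.14].

### API

Orientations are given as a unit quaternion [x, y, z, w].
In Python, from bench import env, kinematics, monitor, eyes, job gives the robot as it stands. The module is installed in compiled form; this text tells all that it offers. Calls block until the motion is done:
- env.reach(position, orientation): joint-space move of the TCP to a pose.
- env.movel(position, velocity=0.15, frame=None, guard=None): straight line of the TCP; frame=None keeps the orientation; velocity is the mean speed in m/s. With guard (N) it stops when the force on the tool has changed by that much, and returns True; else False.
- env.set_joints(angles): joint-space move.
- env.release() and env.close_gripper(effort=None): open the fingers fully, or close them until they stop; effort is the grip in N (None keeps the last).
- env.hold(seconds).
- kinematics.ik(position, orientation): joint angles nearest the present ones, or None.
- monitor.sense(): the state.
- eyes.grab_frame(name): name is "scene" or "top" or "wrist"; returns a dict with "frame" (400x640x3 uint8, red, green, blue), "mtx" (3x3 intrinsics, pixels), "view" (4x4, takes a point from world to camera coordinates). Camera axes: x right, y down, z forward; pixel columns grow to the right and rows downward; lengths in m; the calibration is good to about 2 mm. A picture is of the moment at which its call begins. There is no depth.
A pose or a line that the arm cannot do raises env.MotionError and nothing moves.
- job.hand_in(): hands the job in, once; it reports no verdict.
The state is a dict: "clock": time; "joints": joint angles; "qvel": joint speeds; "joint_efforts": joint torques, N m; "position": TCP position; "ee_rot": TCP orientation; "contact_force": force on the tool from outside, world axes, zero at the start; "ft_torque": the same for the moment, N m; "finger_gap": opening from 0.0 (shut) to 1.0 (fully open).
Only numpy, scipy, OpenCV 4.12 (cv2) and the standard library are available. Lean on these libraries where they do the work, as an engineer would, in place of code of your own. Each camera call takes 0.05 s, during which the arm holds its last target. There are 200 camera calls.

### The job

The blue-and-black plug adapter lying on the metal deck of the grey feed box goes into the box. Without gripping or lifting it, push it along the deck with the fingertips, line it up with the mouth, and push it in under the yellow swing flap until it drops into the box; then draw the fingers back so that the flap swings fully shut. Leave the relay, the solder spool and the key fob where they are.

Things in the scene. Friction and masses are not known exactly. Their poses are not given: they have to be found in the camera images.
- feed_box: Fixed grey steel box with a bare metal deck in front. Origin on the desk top under the middle of the mouth, in the front wall's plane; x points from the deck into the box, y along the wall, z up. Deck top flat, 55 mm above the desk, y -130 to 130 mm, x -130 mm to the wall at x = 0. Front wall and clear roof end 44 mm above the deck.
- mouth (a point): Centre of the mouth at deck height in the front wall's plane, axes as feed_box. Mouth: y -42 to 42 mm, 34 mm high from the deck. Two guide vanes, 15 mm high, flare out at 45 degrees from its sides over the last 28 mm of the deck (to y = +-68 mm).
- sill_end (a point): Middle of the edge where the deck, continued through the mouth as a sill, ends: 15 mm inside the mouth, at deck height, axes as feed_box. Beyond it, a well 87 mm long, 254 mm wide and 52 mm deep receives the part.
- flap (a joint): Yellow flap, 88 mm wide, 33 mm long, hung in the mouth 5 mm behind the front wall's face on a pin 36 mm above the deck; lower edge 3 mm above the deck. 0 = hanging shut; grows as the lower edge swings inward, to 1.35 rad; it cannot swing outward. Light (20 g): it falls shut by its own weight within about a second and rests on what is pushed under it.
- adapter_center (a point): Centre, half-way up, of the plug adapter lying flat on the deck, 43 x 43 mm, 23 mm high, about 50 g. z up; blue half (44 mm wide) at its +x, black plug (38 mm wide, 4 to 19 mm above the deck) at -x. Slides upright if pushed in its lower half; drops into the well by itself once its centre is about 10 mm past the sill's end and the fingers are drawn back.
- relay: Bystander: black relay, 28 x 28 x 24 mm, loose on the desk; origin at the centre of its underside.
- solder_spool: Bystander: spool of solder wire, 58 mm across, 42 mm high, standing on the desk; origin at the centre of its underside.
- key_fob: Bystander: black key fob, 76 x 34 x 13 mm, flat on the desk; origin at the centre of its underside.
Not all that is in view belongs to the job. Of the things like the part that bears adapter_center, leave any that is brown, green or pink; of the rest the smaller one is meant.

How it is judged:
On the way:
1. the adapter is pushed in at deck height under the open flap (x of adapter_center in the frame of feed_box between -0.012 and 0.03 m and y of adapter_center in the frame of feed_box between -0.042 and 0.042 m and z of adapter_center in the frame of feed_box above 0.055 m and value of joint flap above 0.25 rad), for 0.05 s.
At the end, for the whole second after the job is handed in: The adapter lies in the well of the feed box, beyond the sill and below deck level, the flap hangs shut (within 0.06 rad) and still, the adapter is at rest, and the robot is clear (x of adapter_center in the frame of feed_box between 0.015 and 0.105 m and y of adapter_center in the frame of feed_box between -0.13 and 0.13 m and z of adapter_center in the frame of feed_box between 0 and 0.05 m and velocity of joint flap below 0.1 rad/s and value of joint flap below 0.06 rad and linear speed of adapter below 0.03 m/s); the robot touches nothing.
It fails at once if the adapter is lifted (its centre more than 20 mm above its height when lying on the deck) (z of adapter_center in the frame of feed_box above 0.0865 m).
It fails at once if the adapter falls off the deck (x of adapter_center in the frame of feed_box below 0 m and z of adapter_center in the frame of feed_box below 0.05 m).
It fails at once if the relay is moved by more than 20 mm (distance of relay from where it was at the start of the episode above 0.02 m).
It fails at once if the solder spool is moved by more than 20 mm (distance of solder_spool from where it was at the start of the episode above 0.02 m).
It fails at once if the key fob is moved by more than 20 mm (distance of key_fob from where it was at the start of the episode above 0.02 m).
It also fails if it takes over 51 s, if anything falls off the work surface, if the arm or the gripper's body presses on something with over 40 N, if the wrist force passes 120 N, or if a joint passes its speed limit or range.

## Working session

There is one attempt and no reset: what is moved stays moved. The work goes in short steps, each a Python script; the robot and the scene stay as the last script left them, time stands still between calls to the robot, and variables do not carry over. Pictures are saved under pics/ and viewed, about 8 in all and at most 12, crops included, and the job is handed in when it is done.

```bash
mkdir -p pics; cat > h.py <<'E'
from bench import env, kinematics, monitor, eyes, job
import numpy as np, cv2
def snap(name, fn):
    f=eyes.grab_frame(name); cv2.imwrite(f'pics/{fn}.png', f['frame'][:,:,::-1]); np.savez(f'pics/{fn}.npz',**f); return f
def ray(f,uv,z):
    K,V=f['mtx'],f['view']; R,t=V[:3,:3],V[:3,3]
    d=R.T@np.linalg.solve(K,[uv[0],uv[1],1]); c=-R.T@t
    return c+d*(z-c[2])/d[2]
def proj(f,p):
    q=f['mtx']@(f['view'][:3,:3]@np.asarray(p)+f['view'][:3,3]); return q[:2]/q[2]
E
python3 - <<'E'
from h import *
a=snap('top','top0'); b=snap('scene','sc0')
im=np.vstack([a['frame'],b['frame']])[:,:,::-1]
cv2.imwrite('pics/both.png',cv2.resize(im,(480,600)))
s=monitor.sense(); print(s['clock'],s['position'],s['ee_rot'],-a['view'][:3,:3].T@a['view'][:3,3])
E
```

```text
0.1 [ 0.2319741  -0.47073615  0.2308309 ] [ 0.37376154  0.60068898 -0.37324086  0.60013859] [0.33879128 0.00869091 1.02743687]
```

View pics/top0.png

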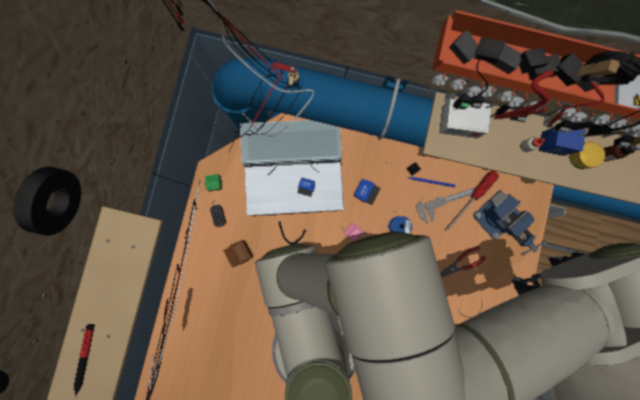

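View pics/sc0.png

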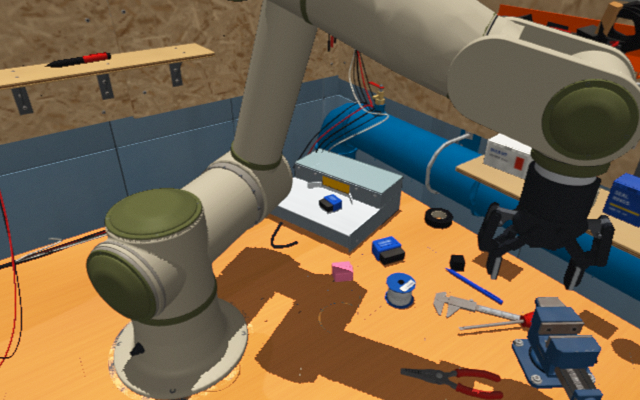

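Top view: the candidates are green (212,183), brown (238,253), pink (352,231), a larger blue adapter on the desk (367,190) and a smaller blue one on the deck (306,186). I choose the one on the deck. The box spans about (243..343, 122..215), with the mouth on the far side of the deck.

```bash
python3 - <<'E'
from h import *
f=np.load('pics/top0.npz'); g=np.load('pics/sc0.npz')
for uv in [(306,186),(247,214),(343,208),(244,164),(341,161)]: print(uv, ray(f,uv,.055).round(4))
a=cv2.resize(f['frame'][110:225,230:390,::-1],None,fx=5,fy=5,interpolation=cv2.INTER_CUBIC)
cv2.imwrite('pics/c1.png',a)
b=cv2.resize(g['frame'][140:260,265:415,::-1],None,fx=5,fy=5,interpolation=cv2.INTER_CUBIC)
cv2.imwrite('pics/c2.png',b)
E
```

```text
(306, 186) [0.4486 0.0161 0.055 ]
(247, 214) [0.3768 0.1756 0.055 ]
(343, 208) [ 0.3868 -0.0821  0.055 ]
(244, 164) [0.512  0.1821 0.055 ]
(341, 161) [ 0.5147 -0.0804  0.055 ]
```

View pics/c1.png

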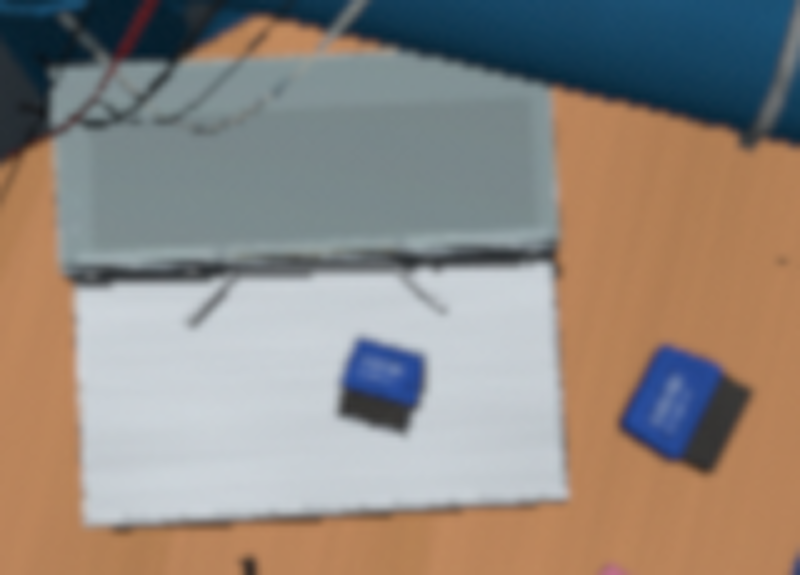

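View pics/c2.png

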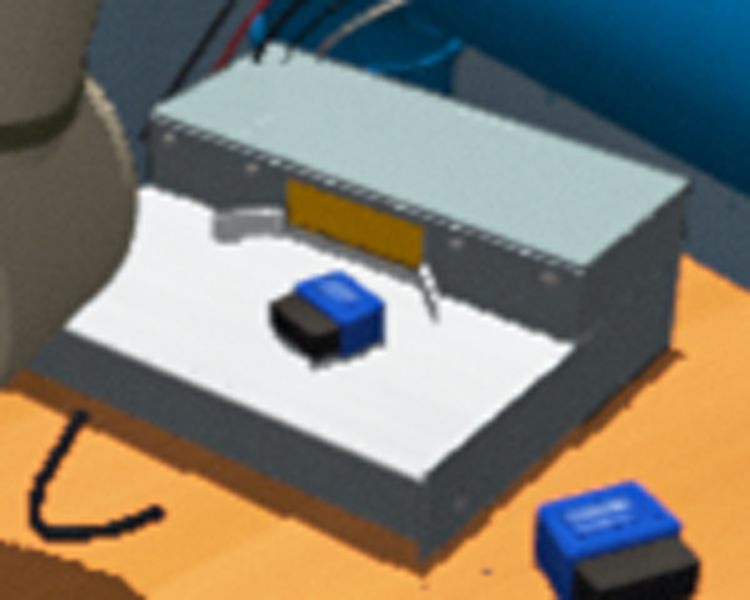

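The close crop confirms the smaller blue/black adapter on the deck, yawed about -17° to the box with its blue half toward the mouth and offset to -y. My plan is to keep the fingers shut and tilted 20° forward, push it sideways in +y on its blue half (which also squares it up), then push from behind.

```bash
cat >> h.py <<'E'
from scipy.spatial.transform import Rotation as Rn
from scipy.optimize import least_squares
_f=np.load('pics/top0.npz')
def c1(u,v): return (u/5+230-.4, v/5+110-.4)
_m=np.array([[-.13,.13],[-.13,-.13],[0,.13],[0,-.13]])
_w=np.array([ray(_f,c1(*p),.055)[:2] for p in [(85,525),(567,498),(73,282),(556,263)]])
def _t(p,m): c,s=np.cos(p[2]),np.sin(p[2]); return m@np.array([[c,s],[-s,c]])+p[:2]
_r=least_squares(lambda p:(_t(p,_m)-_w).ravel(),[.51,.05,0]); B=_r.x
def w(x,y,z=0): return np.append(_t(B,np.array([[x,y]]))[0],.055+z)   # z above deck
def inv(p): c,s=np.cos(B[2]),np.sin(B[2]); return np.array([[c,s],[-s,c]])@(np.asarray(p)[:2]-B[:2])
def ori(phi,sg=1,yaw=0):
    b=Rn.from_euler('z',B[2]+yaw).as_matrix(); x=np.sin(phi)*b[:,0]-np.cos(phi)*b[:,2]; z=sg*b[:,1]
    return Rn.from_matrix(np.c_[x,np.cross(z,x),z]).as_quat()
E
python3 - <<'E'
from h import *
print(B,_r.fun.round(4)) if '_r' in globals() else print(B)
import h; print(h._r.fun.round(4))
f=h._f
for p in [(360,338),(425,355),(408,408),(344,388)]: print('blue top',inv(ray(f,c1(*p),.078)).round(4))
for p in [(405,432),(340,415)]: print('plug bottom/back',inv(ray(f,c1(*p),.060)).round(4),inv(ray(f,c1(*p),.074)).round(4))
s=monitor.sense(); print(Rn.from_quat(s['ee_rot']).as_matrix().round(2))
for sg in(1,-1):
  for ph in (20,):
    q=ori(np.radians(ph),sg)
    for p in [(-.06,-.09,.15),(-.06,-.09,.008),(-.1,0,.01),(0,0,.01)]:
      k=kinematics.ik(w(*p),q); print(sg,p,None if k is None else np.round(k,2))
E
```

```text
[0.50917011 0.05082823 0.02608568]
[ 0.0006  0.0007 -0.001  -0.0005 -0.0007 -0.0009  0.0011  0.0006]
blue top [-0.0402 -0.0227]
blue top [-0.0509 -0.0566]
blue top [-0.0785 -0.0462]
blue top [-0.0663 -0.0131]
plug bottom/back [-0.0895 -0.0441] [-0.0907 -0.044 ]
plug bottom/back [-0.0787 -0.0098] [-0.0801 -0.0102]
[[-0.    0.9   0.44]
 [ 0.    0.44 -0.9 ]
 [-1.    0.   -0.  ]]
1 (-0.06, -0.09, 0.15) [-0.44 -0.    1.99  0.21  0.85 -2.15]
1 (-0.06, -0.09, 0.008) [-0.44  0.26  2.15  0.37  0.44 -2.35]
1 (-0.1, 0, 0.01) [-0.22  0.18  2.26  0.23  0.37 -2.03]
1 (0, 0, 0.01) [-0.16  0.36  1.99  0.15  0.45 -1.88]
-1 (-0.06, -0.09, 0.15) [-0.44 -0.    1.99  0.21  0.85  0.99]
-1 (-0.06, -0.09, 0.008) [-0.44  0.26  2.15  0.37  0.44  0.79]
-1 (-0.1, 0, 0.01) [-0.22  0.18  2.26  0.23  0.37  1.12]
-1 (0, 0, 0.01) [-0.16  0.36  1.99  0.15  0.45  1.26]
```

```bash
python3 - <<'E'
from h import *
Q=ori(np.radians(20),-1)
env.close_gripper(20)
env.reach(w(-.056,-.097,.15),Q)
env.movel(w(-.056,-.097,.03),.15)
print('guard',env.movel(w(-.056,-.097,.0065),.03,guard=6))
f=snap('top','t1'); s=monitor.sense(); print(s['clock'],inv(s['position']),s['position'][2]-.055,s['contact_force'],s['finger_gap'])
wr=snap('wrist','w1')
a=cv2.resize(f['frame'][110:225,230:390,::-1],(640,460),interpolation=cv2.INTER_CUBIC)
cv2.imwrite('pics/c3.png',np.vstack([a[:, :],cv2.resize(wr['frame'][:,:,::-1],(640,400))])[:, :] if 0 else cv2.hconcat([cv2.resize(a,(400,288)),cv2.resize(wr['frame'][:,:,::-1],(400,288))]))
E
```

```text
guard False
4.5417 [-0.05588697 -0.09705911] 0.00666987596783402 [-0.11865522  0.44644595  0.30502651] 0.0010517772725103728
```

View pics/c3.png

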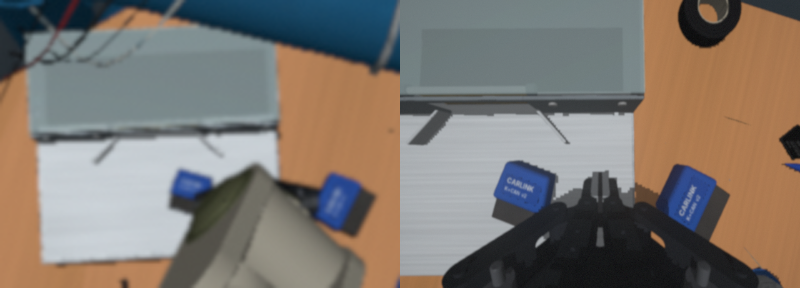

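The wrist view shows the shut tips (600,180) just right of the adapter (525,190), both upright on the deck. Next is the sideways push.

```bash
python3 - <<'E'
from h import *
print(env.movel(w(-.056,-.045,.0065),.05,guard=15))
wr=snap('wrist','w2'); s=monitor.sense(); print(s['clock'],inv(s['position']),s['contact_force'])
cv2.imwrite('pics/c4.png',wr['frame'][:,:,::-1])
for p in [(0,.042),(0,-.042),(-.13,-.13)]: print(proj(wr,w(*p)))
E
```

```text
False
5.8333 [-0.05597052 -0.04523222] [ 0.70585701  0.24264066 -0.25136555]
[173.40102842 156.74814288]
[315.0193655  156.67826073]
[469.16130524 382.35987553]
```

View pics/c4.png

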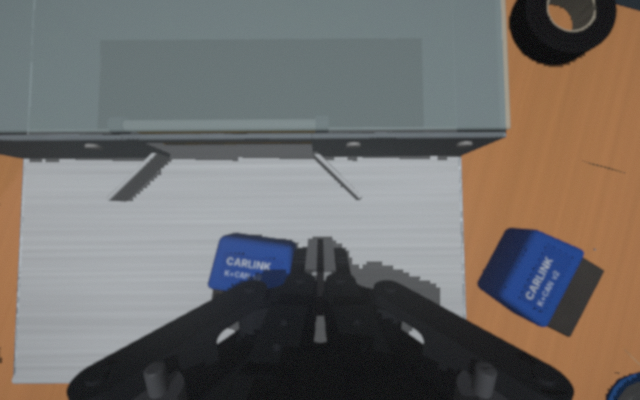

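```bash
python3 - <<'E'
from h import *
wr=np.load('pics/w2.npz')
for p in [(224,234),(297,241),(292,282),(210,288)]: print(inv(ray(wr,p,.078)).round(4))
print(env.movel(w(-.056,-.034,.0065),.05,guard=15))
wr=snap('wrist','w3'); s=monitor.sense(); print(s['clock'],inv(s['position']))
cv2.imwrite('pics/c5.png',cv2.resize(wr['frame'][130:330,120:400,::-1],None,fx=2.5,fy=2.5,interpolation=cv2.INTER_CUBIC))
E
```

```text
[-0.044   0.0035]
[-0.0476 -0.0333]
[-0.068  -0.0309]
[-0.0709  0.0101]
False
6.25 [-0.05593936 -0.03410003]
```

View pics/c5.png

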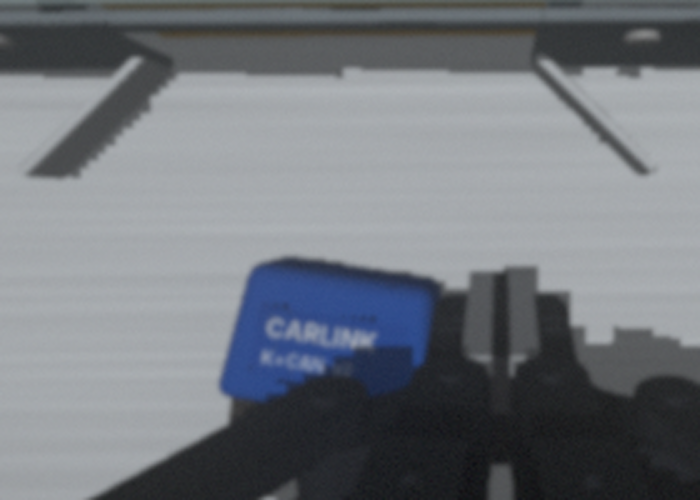

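```bash
python3 - <<'E'
from h import *
wr=np.load('pics/w3.npz')
for p in [(253,262),(439,284),(425,388),(220,392)]: print(inv(ray(wr,(p[0]/2.5+120-.3,p[1]/2.5+130-.3),.078)).round(4))
env.movel(w(-.056,-.055,.0065),.1)
env.movel(w(-.115,-.055,.0065),.1)
env.movel(w(-.115,-.002,.0065),.1)
print(env.movel(w(-.080,-.002,.0065),.05,guard=15))
wr=snap('wrist','w4'); s=monitor.sense(); print(s['clock'],inv(s['position']))
cv2.imwrite('pics/c6.png',cv2.resize(wr['frame'][70:330,120:400,::-1],None,fx=2,fy=2,interpolation=cv2.INTER_CUBIC))
E
```

```text
[-0.0443  0.0163]
[-0.0487 -0.0212]
[-0.0694 -0.0185]
[-0.0702  0.0225]
False
8.9333 [-0.08023842 -0.00193439]
```

View pics/c6.png

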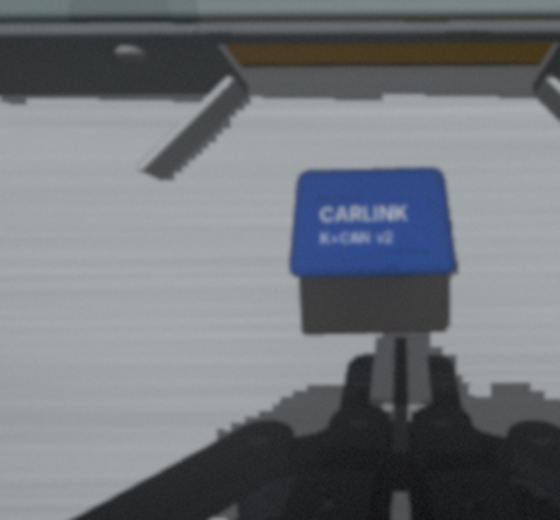

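The adapter is now square (blue front edge at crop (300..442,172)), about 4 mm left of the finger centre line. I re-centre the fingers and push in.

```bash
python3 - <<'E'
from h import *
env.movel(w(-.090,-.002,.0065),.1)
env.movel(w(-.090,.002,.0065),.1)
print(env.movel(w(-.035,.001,.0065),.05,guard=15))
wr=snap('wrist','w5')
print(env.movel(w(-.006,.000,.0065),.03,guard=12))
w6=snap('wrist','w6'); s=monitor.sense(); print(s['clock'],inv(s['position']),s['contact_force'])
cv2.imwrite('pics/c7.png',np.hstack([x['frame'][60:330,130:510,::-1] for x in (wr,w6)]))
E
```

```text
False
False
11.9 [-6.15008704e-03  2.38846115e-05] [ 0.03819634 -0.67517761 -0.82503089]
```

View pics/c7.png

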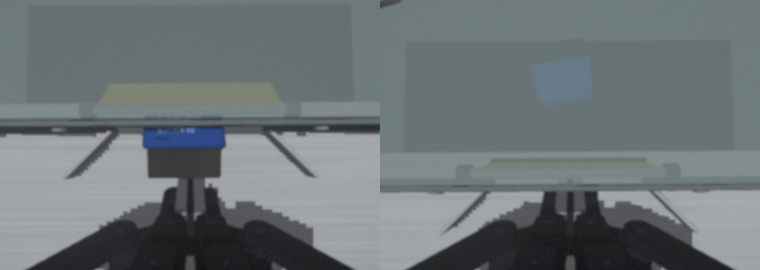

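The adapter is in the well, seen as blue through the clear roof at (562,80). I draw the fingers back and check.

```bash
python3 - <<'E'
from h import *
env.movel(w(-.07,0,.0065),.08)
env.movel(w(-.10,0,.10),.15)
env.hold(1.5)
a=snap('wrist','w7'); env.hold(.3); b=snap('wrist','w8'); sc=snap('scene','s8'); s=monitor.sense()
print(s['clock'],inv(s['position']),s['contact_force'], np.abs(a['frame'].astype(int)-b['frame']).max())
c=cv2.resize(sc['frame'][100:280,250:530,::-1],(400,257),interpolation=cv2.INTER_CUBIC)
cv2.imwrite('pics/c8.png',np.hstack([cv2.resize(b['frame'][:,:,::-1],(411,257)),c]))
E
```

```text
15.6083 [-1.00009571e-01  1.15126160e-05] [ 0.30449303 -0.53382613  0.71322392] 33
```

View pics/c8.png

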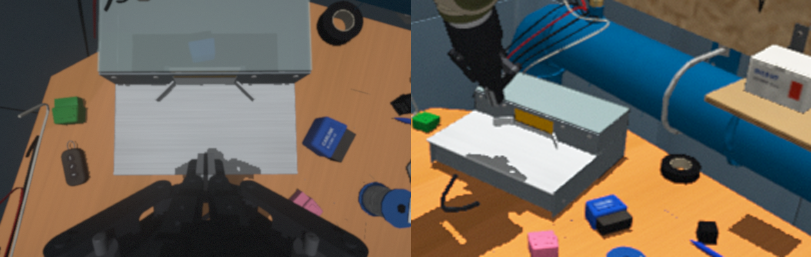

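The adapter lies in the well (203,47), the flap hangs shut (right picture, (533,118)), the deck is empty and the bystanders look undisturbed. The robot is clear, so I hand in.

```bash
python3 -c "
from h import *
print(job.hand_in())"
```

```text
the job is handed in; nothing more can be done
None
```

The adapter is in the feed box and the job is handed in; I got no verdict back. With the fingers shut and tilted 20° forward, I pushed the small blue-and-black adapter sideways. I then squared it from behind and pushed it in under the flap until it dropped into the well.

Last checks, at 15.6 s on the robot's clock:
- **Adapter:** it shows in the well through the clear roof, and the deck is empty.
- **Flap:** it hangs shut in the scene picture. I judged this by eye and did not measure its angle.
- **Robot:** it had drawn back to about 100 mm above the deck, with contact force under 1 N.
- **Relay, solder spool and key fob:** they look untouched; I did not measure their positions.
- **Stillness:** two wrist frames 0.3 s apart differed by at most 33 grey levels in any pixel. I took that as camera noise and did not look into it.
- **Push-in stage:** I did not measure the adapter's position or the flap angle during the push. The path and 30 mm/s speed should have satisfied that stage.

No check failed.

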